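Change the label printer over to wide labels

TASK

Change the bench label printer over to wide labels: push the black ribbed slide grip along its track to the left, all the way to its end stop, so that the moving label guide stands as far as it goes from the fixed one. Then turn the pointer dial clockwise, click by click, to the fourth mark (the round dot is the first), and only then press the round feed key fully down and let it come up. Leave the other things on the table where they are.

Things in the scene. Friction and masses are not known exactly. Their poses are not given: they have to be found in the camera images.
- printer: bench label printer: low white box with a metal deck, 150 (x) x 240 (y) x 48 mm high, fixed. Origin: centre of its underside; +x to its back (away from the robot), +y to its left, z up. Its apron reaches 96 mm ahead of the origin; a paper roll stands behind (to +171 mm, 94 mm high). On the deck: slide track along y at x -46, dial at x +35, y +52, feed key at x +35, y -68 mm.
- slide_grip (a point): centre of the black upright fin of the size slide, 22 (x) x 14 (y) x 28 mm, axes as the printer's; 66 mm above the table, fin top 80, deck 48 mm. It moves to the printer's +y (left) as the joint grows. Its foot (30 x 26 mm), the flat arm running forward to the label guide and the steel stops across both track ends rise at most 6 mm off the deck; beside the fin the deck is clear.
- size_slide (a joint): travel of the size slide in m: 0 at the right-hand (narrow) stop, 0.100 at the left-hand (wide) stop; starts between the two. It takes about 2 N to push and stays where it is left.
- dial_grip (a point): centre of the bar grip on the black dial, on its turning axis, 66 mm above the table. Bar 36 long x 11 thick x 22 mm high (top 77 mm above the table), on a 44 mm round skirt. x axis: along the bar to its pointer end (white line); z up. Raised marks on the deck 32 mm from the axis, one per click, 25 degrees apart: clockwise from above a round dot, then five bars.
- dial_knob (a joint): dial angle in rad, growing clockwise seen from above: 0 at the first mark (round dot, end stop; pointer 62.5 degrees left of the printer's +x), 0.436 second, 0.873 third, 1.309 fourth, 1.745 fifth, 2.182 sixth (end stop). A sprung detent (about 0.07 N m) holds it at each mark and draws it in from a few degrees off; it starts near the first or second.
- feed_key_top (a point): centre of the top face of the round feed key, 26 mm across, 69 mm above the table when up; it stands 9 mm out of a round black collar 42 mm across and goes straight down; z up.
- feed_key (a joint): travel of the feed key in m: 0 up, 0.005 fully down, which takes about 4 N; a spring returns it.
- tray: bystander, leave alone: white open food tray with a green pouch in it, 205 x 255 x 67 mm, on the right; origin at the centre of its underside
- counter: bystander, leave alone: round white tally counter, 68 x 55 x 24 mm; origin at the centre of its underside
- tub: bystander, leave alone: small round tub, 70 mm across, 45 mm high; origin at the centre of its underside
- shears: bystander, leave alone: kitchen shears lying just left of the printer, 224 mm long, 8 mm high; origin at the centre of its underside
- pen: bystander, leave alone: marker pen lying on the left, 140 mm long; origin at the centre of its underside
- pouch: bystander, leave alone: flat green pouch, 150 x 206 x 24 mm, far left; origin at the centre of its underside

How it is judged:
By the outcome, as a careful person would: the job done as asked, in the order asked, and still so for the second after the job is handed in, with the robot touching nothing.
It also fails if it takes over 54 s, if anything falls off the work surface, if the arm or the gripper's body presses on something with over 40 N, if the wrist force passes 120 N, or if a joint passes its speed limit or range.

ROBOT

A 7-joint arm with a two-finger parallel gripper is mounted at the origin on a cart in front of the work surface, level with it; the furniture and walls round the work are solid. World frame = base frame: x ahead of the robot, y to its left, z up, the work surface at z = 0. Lengths are in m, angles in rad, forces in N, time in s.
With the tool pointing down it reaches from about 0.425 to 0.925 m from the base axis. Payload 6.8 kg.
Tool frame: the origin (TCP) lies midway between the tips of the shut fingers; the grasp point (between the pads) lies 19 mm behind it; z points along the fingers, x is the direction in which the jaws open and shut, and the axes are right-handed (so a half turn about z gives the same grasp; the last joint's range is limited). The gripper opens to 85 mm and grips with 20 to 120 N. Pads are 22 mm wide; open, the fingers measure 114 mm over their backs; the gripper's body (76 mm by 85 mm) begins 54 mm behind the grasp point. The pads swing forward as they close: fully open they stand 13 mm farther back than shut.
Start: joints at [-1.312, 0.477, 0.022, 1.555, -0.011, 1.109, -0.083], TCP at [0.242, 0.63, 0.231] pointing down, gripper open.
Joint ranges: [-2.96, 2.96], [-0.34, 2.1], [-1.41, 1.46], [0.24, 2.44], [-1.37, 4.51], [0.17, 1.92], [-2.96, 2.96]. Speed limits (rad/s): [2.39, 2.39, 3.14, 3.14, 3.14, 3.14, 3.14].

INTERFACE

Orientations are given as a unit quaternion [w, x, y, z].
In Python, from station import bot gives the robot as it stands.
- The arm moves only by the tool step_arm, never from a script. Its argument "increments" is a list of rows, each a list of 7 numbers: the shift along the tool's x, y, z in cm, then the turn, a rotation vector about the tool's x, y, z in degrees, then the closure, from 0 (fully open) to 1 (shut). A call has 1 to 20 rows; each row shifts and turns the commanded pose from where the row before left it, along the tool's axes as they then stand; what a row does not reach is not made up. A row lasts 1/10 s, in which the tool goes at most 50 mm and 8.59 degrees, less where a joint would pass 70% of its speed; a pose out of reach is approached as far as the arm can. A call is refused whole if a number of a shift passes 5 or a number of a turn 8.59, either way. A call with a gripper value outside its range is refused whole. The fingers move at their own pace and stop on an object; "squeeze" is the grip in N (left out, the last holds). Time passes only in rows, so rows that do not move let the fingers close. It gives the time, the measured TCP pose, the force and the opening at its end, in the units of the state.
- bot.get_obs(): the state, without advancing time (a new reading comes with each control period).
- bot.read_camera(name): name is "scene" or "top" or "wrist"; returns a dict with "pixels" (480x640x3 uint8, red, green, blue), "vertical_fov" (degrees; the focal length in pixels is half the picture's height over the tangent of half this angle, whatever the lens; pixels are square), "cx", "cy" (the principal point, pixels), "camera_from_world" (4x4, takes a point from world to camera coordinates). Camera axes: x right, y down, z forward; pixel columns grow to the right and rows downward; lengths in m; the calibration is good to about 2 mm. A picture is of the moment at which its call begins. There is no depth.
- bot.hand_in(): hands the job in, once; it reports no verdict.
Trained networks look in a picture, given as the dict that the camera call returned (one of the last four; its "shot" number tells which), for a name from the list of things; names that differ only in an ending like _2 or _b are one class to them, and where a whole thing is asked for, a point or a joint stands for the part that bears it (a point fixed in the world has none). Each returns a list of dicts, best first, with "score" (0 to 1); they miss things now and then, are a little off and sometimes report something else, mostly with a low value. They report only what shows in the picture. A call takes as long as a camera call.
- bot.find_in(picture, query): "point" ([column, row] in pixels, amid what is visible of it).
- bot.cut_out(picture, query): "pixels" (480x640 bool, what is visible of it) and "point" ([column, row] in pixels, amid what is visible of it).
- bot.pinpoint(picture, query): "point" ([column, row] in pixels: a listed point, or the origin of a listed thing).
The state is a dict: "t": time; "q": joint angles; "joint_vel": joint speeds; "joint_torque": joint torques, N m; "eef_pos": TCP position; "tool_rot": TCP orientation; "contact_force": force on the tool from outside, world axes, zero at the start; "torque": the same for the moment, N m; "gripper_width": opening from 0.0 (shut) to 1.0 (fully open).
Only numpy, scipy, OpenCV 4.12 (cv2) and the standard library are available. Lean on these libraries where they do the work, as an engineer would, in place of code of your own. Each camera call takes 0.05 s, during which the arm holds its last target.

## Working session

There is one attempt and no reset: what is moved stays moved. The work goes in short steps, Python scripts to look and compute and a tool call to move; the robot and the scene stay as the last step left them, time stands still between calls to the robot, and variables do not carry over. Pictures are saved under pics/ and viewed, and the job is handed in when it is done.

Besides the shell and the picture viewer there is one more tool, called as a command line: name --pt "numbers of a row" for each row, then --argument value for the rest. step_arm: Moves the arm, as the interface text tells. Its arguments: {"type":"object","properties":{"increments":{"type":"array"},"squeeze":{"type":"number"}},"required":["increments"]}

```bash
ls; mkdir -p pics; cat > h.py <<'E'
import numpy as np, cv2
from station import bot
def save(p,n): cv2.imwrite('pics/'+n, cv2.cvtColor(p['pixels'],cv2.COLOR_RGB2BGR))
def ray(p,uv):
    T=np.array(p['camera_from_world']); f=240/np.tan(np.radians(p['vertical_fov'])/2)
    d=np.array([(uv[0]-p['cx'])/f,(uv[1]-p['cy'])/f,1.]); R=T[:3,:3]
    return -R.T@T[:3,3], R.T@d/np.linalg.norm(d)
def tri(obs):
    A=np.zeros((3,3));b=np.zeros(3)
    rs=[ray(p,u) for p,u in obs]
    for o,d in rs:
        M=np.eye(3)-np.outer(d,d);A+=M;b+=M@o
    x=np.linalg.solve(A,b)
    return x,[float(np.linalg.norm((np.eye(3)-np.outer(d,d))@(x-o))) for o,d in rs]
def atz(p,uv,z):
    o,d=ray(p,uv); return o+d*(z-o[2])/d[2]
def proj(p,x):
    T=np.array(p['camera_from_world']); f=240/np.tan(np.radians(p['vertical_fov'])/2)
    c=T[:3,:3]@x+T[:3,3]; return np.array([p['cx']+f*c[0]/c[2],p['cy']+f*c[1]/c[2]])
E
python3 - <<'E'
from h import *
np.set_printoptions(precision=4,suppress=True)
s=bot.get_obs(); print(s)
P={n:bot.read_camera(n) for n in ('scene','top','wrist')}
for n,p in P.items():
    save(p,n+'0.png'); print(n,p['vertical_fov'],p['cx'],p['cy'],ray(p,(p['cx'],p['cy'])))
R={}
for q in ['printer','slide_grip','dial_grip','feed_key_top','tray','counter','tub','shears','pen','pouch']:
    for n,p in P.items():
        r=bot.pinpoint(p,q)[:1]
        if r: R[q,n]=r[0]['point']; print(q,n,r[0]['point'],round(r[0]['score'],2))
    if (q,'scene') in R and (q,'top') in R: print('   ',tri([(P[n],R[q,n]) for n in ('scene','top')]))
E
```

```text
pics
{'t': 0.0, 'q': array([-1.3121,  0.4778,  0.0223,  1.5564, -0.0115,  1.1093, -0.0831]), 'joint_vel': array([ 0.0018, -0.0013, -0.0004,  0.0003, -0.0012,  0.0006, -0.0004]), 'joint_torque': array([ -0.0002, -59.6443,   1.6081, -28.1197,   0.0125,   0.0091,
         0.    ]), 'eef_pos': array([0.2419, 0.6296, 0.2303]), 'tool_rot': array([ 0.0006,  0.8242,  0.5663, -0.0007]), 'contact_force': array([0.7263, 0.224 , 0.1411]), 'torque': array([-0.0173,  0.0056,  0.0311]), 'gripper_width': 1.0055703911611287}
scene 46.029462594154 317.39629076222894 241.69906073014107 (array([-0.6956,  0.6679,  1.1196]), array([ 0.7108, -0.3627, -0.6026]))
top 44.505356225923684 319.3985504372837 239.8032365336407 (array([0.2494, 0.0623, 1.4681]), array([ 0.2117, -0.0032, -0.9773]))
wrist 61.84485996304343 319.15139986735943 239.5849804681521 (array([0.1671, 0.6594, 0.3723]), array([ 0.2914, -0.1131, -0.9499]))
printer scene [305.3, 269.8] 0.94
printer top [308.8, 257.8] 0.74
    (array([ 0.5235,  0.0865, -0.0092]), [0.0026741414659423087, 0.002674141465942191])
slide_grip scene [325.7, 253.0] 0.51
sl
[... 536 characters left out ...]
ay([ 0.6778, -0.1896, -0.0051]), [0.0073173999191834625, 0.007317399919183387])
tub scene [396.2, 258.4] 0.52
tub top [421.0, 291.0] 0.61
    (array([ 0.4419, -0.1987, -0.0144]), [0.003662898001511408, 0.0036628980015113374])
shears scene [235.4, 309.8] 0.86
shears top [210.2, 281.3] 0.59
    (array([ 0.4626,  0.3392, -0.0147]), [0.00520771035066509, 0.005207710350665274])
pen scene [194.2, 284.4] 0.52
pen top [181.9, 226.1] 0.68
    (array([0.6014, 0.4147, 0.0059]), [0.005226297422450001, 0.005226297422449856])
pouch scene [181.5, 329.7] 0.93
pouch top [148.6, 276.3] 0.55
pouch wrist [280.4, 419.4] 0.88
    (array([ 0.4751,  0.4991, -0.0293]), [0.0031587788120431616, 0.0031587788120431455])
```

```bash
python3 - <<'E'
import cv2
for n,(x,y,w,h) in {'scene0':(200,170,240,180),'top0':(200,170,200,150)}.items():
    i=cv2.imread(f'pics/{n}.png')[y:y+h,x:x+w]
    cv2.imwrite(f'pics/{n}z.png',cv2.resize(i,(800,600),interpolation=cv2.INTER_CUBIC))
E
```

```text
(no output)
```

View pics/scene0.png

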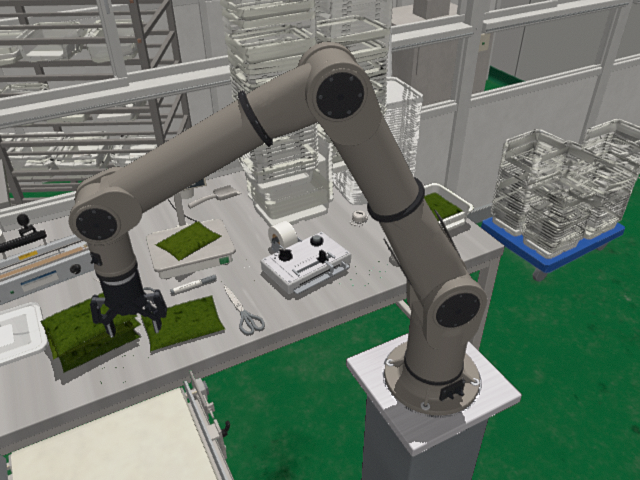

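View pics/top0.png

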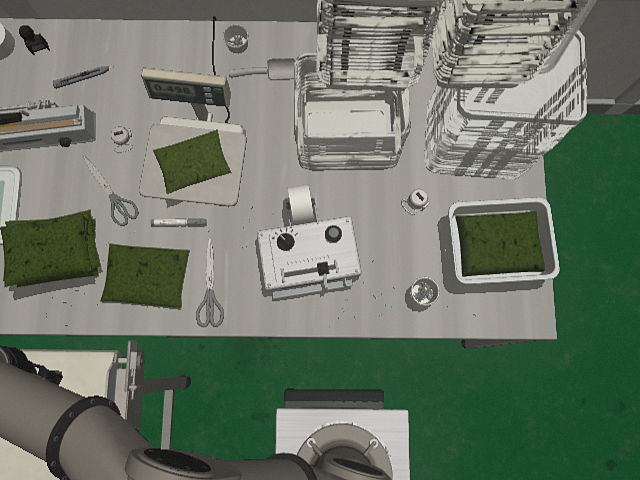

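```bash
ls pics
```

```text
scene0.png
scene0z.png
top0.png
top0z.png
wrist0.png
```

View pics/top0z.png

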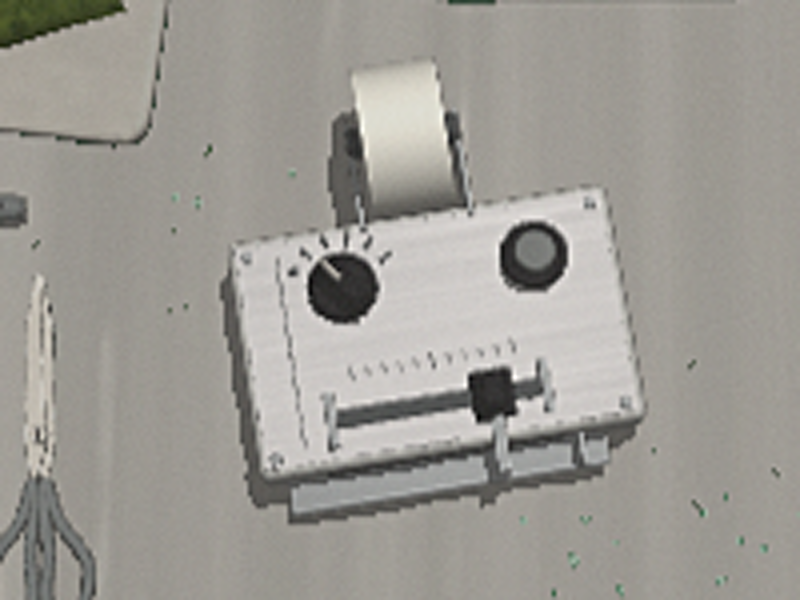

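View pics/scene0z.png

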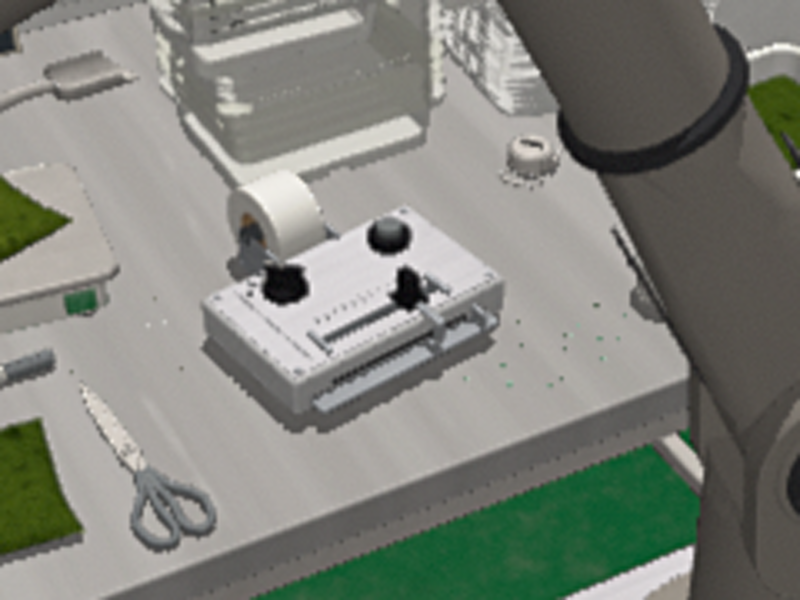

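The printer sits near the image centre in both views. The slide fin is near its right stop at about (323,268) in top, the dial at (286,242) with its pointer near the second mark, and the key at (333,234). Next I'll fit the printer's yaw and plan the move to a wrist-camera viewpoint.

```bash
cat >> h.py <<'E'
from scipy.spatial.transform import Rotation as Ro
def Rt(s): w,x,y,z=s['tool_rot']; return Ro.from_quat([x,y,z,w])
def delta(s,pos,yaw):
    # target: tool down, tool x at yaw (world)
    R=Rt(s); T=Ro.from_matrix(np.array([[np.cos(yaw),np.sin(yaw),0],[np.sin(yaw),-np.cos(yaw),0],[0,0,-1]]))
    return R.inv().apply(np.array(pos)-s['eef_pos'])*100, np.degrees((R.inv()*T).as_rotvec())
def fr(s): 
    x=Rt(s).apply([1,0,0]); return np.degrees(np.arctan2(x[1],x[0]))
E
python3 - <<'E'
from h import *
np.set_printoptions(precision=4,suppress=True)
p=bot.read_camera('top')
c=[(233,245),(605,188),(645,412),(265,478)]
loc=np.array([(75,120),(75,-120),(-75,-120),(-75,120)])/1000
W=np.array([atz(p,(200+u/4,170+v/4),0.048)[:2] for u,v in c]); print(W)
# rigid fit
a=loc-loc.mean(0);b=W-W.mean(0); H=a.T@b; yaw=np.arctan2(H[0,1]-H[1,0],H[0,0]+H[1,1]); print(np.degrees(yaw),W.mean(0))
Rm=np.array([[np.cos(yaw),-np.sin(yaw)],[np.sin(yaw),np.cos(yaw)]]);print((loc@Rm.T+W.mean(0)-W)*1000)
for n,l in dict(dial=(.035,.052),key=(.035,-.068),trackL=(-.046,.05),trackR=(-.046,-.05)).items(): print(n,Rm@l+W.mean(0))
s=bot.get_obs(); print(fr(s)); print(delta(s,[.50,.10,.30],np.radians(98.7)),delta(s,[.50,.10,.30],np.radians(-81)))
E
```

```text
[[ 0.5774  0.2097]
 [ 0.6161 -0.0215]
 [ 0.4749 -0.0455]
 [ 0.4322  0.1858]]
9.838009500728589 [0.5252 0.0821]
[[ 1.15    3.507 ]
 [ 3.4457 -1.8024]
 [-3.1081 -3.4161]
 [-1.4877  1.7115]]
dial [0.5508 0.1394]
key [0.5713 0.0211]
trackL [0.4713 0.1235]
trackR [0.4884 0.025 ]
68.98245792035542
(array([-40.2339,  43.089 ,  -6.8682]), array([  0.0003,  -0.003 , -29.7175])) (array([-40.2339,  43.089 ,  -6.8682]), array([ -0.004 ,  -0.0004, 149.9825]))
```

step_arm --pt "-3.1 3.3 -0.53 0 0 0 0" --pt "-3.1 3.3 -0.53 0 0 0 0" --pt "-3.1 3.3 -0.53 0 0 0 0" --pt "-3.1 3.3 -0.53 0 0 0 0" --pt "-3.1 3.3 -0.53 0 0 0 0" --pt "-3.1 3.3 -0.53 0 0 0 0" --pt "-3.1 3.3 -0.53 0 0 0 0" --pt "-3.1 3.3 -0.53 0 0 0 0" --pt "-3.1 3.3 -0.53 0 0 0 0" --pt "-3.1 3.3 -0.53 0 0 0 0" --pt "-3.1 3.3 -0.53 0 0 0 0" --pt "-3.1 3.3 -0.53 0 0 0 0" --pt "-3.1 3.3 -0.53 0 0 0 0"

```text
t: 3.0
eef_pos: [0.4985, 0.0983, 0.3008]
tool_rot: [-0.0, 0.824, 0.566, 0.001]
contact_force: [0.4, 1.2, -0.7]
gripper_width: 0.999
```

step_arm --pt "0 0 0 0 0 8.3 0" --pt "0 0 0 0 0 8.3 0" --pt "0 0 0 0 0 8.3 0" --pt "0 0 0 0 0 8.3 0" --pt "0 0 0 0 0 8.3 0" --pt "0 0 0 0 0 8.3 0" --pt "0 0 0 0 0 8.3 0" --pt "0 0 0 0 0 8.3 0" --pt "0 0 0 0 0 8.3 0" --pt "0 0 0 0 0 8.3 0" --pt "0 0 0 0 0 8.3 0" --pt "0 0 0 0 0 8.3 0" --pt "0 0 0 0 0 8.3 0" --pt "0 0 0 0 0 8.3 0" --pt "0 0 0 0 0 8.3 0" --pt "0 0 0 0 0 8.3 0" --pt "0 0 0 0 0 8.3 0" --pt "0 0 0 0 0 8.3 0"

```text
t: 4.8
eef_pos: [0.498, 0.1001, 0.3004]
tool_rot: [-0.0, 0.762, -0.648, 0.0]
contact_force: [-0.6, -0.1, -0.3]
gripper_width: 0.998
```

```bash
python3 - <<'E'
from h import *
np.set_printoptions(precision=4,suppress=True)
p=bot.read_camera('wrist'); save(p,'wrist1.png')
t=bot.read_camera('top'); save(t,'top1.png')
s=bot.get_obs();print(s['t'],fr(s),s['q'])
import pickle; pickle.dump((p,t),open('v1.pkl','wb'))
for q,z in [('printer',0),('slide_grip',.066),('dial_grip',.066),('feed_key_top',.069)]:
    r=bot.pinpoint(p,q)[:2]
    for x in r: print(q,x['point'],round(x['score'],2),atz(p,x['point'],z))
E
```

```text
4.9 -80.48877631141464 [-0.8434  0.1369  0.5875  1.8923 -0.0837  1.1362 -1.6298]
printer [333.4, 161.8] 0.82 [0.525  0.0896 0.    ]
slide_grip [370.8, 213.4] 0.6 [0.4899 0.0491 0.066 ]
slide_grip [280.6, 133.5] 0.2 [0.55  0.145 0.066]
dial_grip [280.6, 134.3] 0.7 [0.5493 0.1449 0.066 ]
feed_key_top [415.1, 128.9] 0.82 [0.5736 0.0259 0.069 ]
```

View pics/wrist1.png

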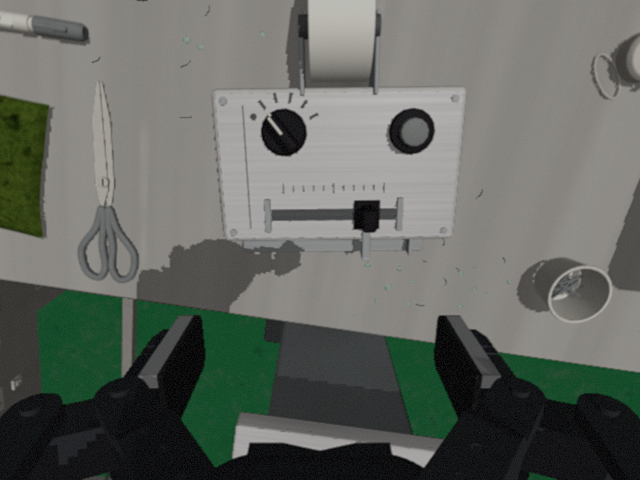

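```bash
python3 - <<'E'
import cv2,pickle
from h import *
p,t=pickle.load(open('v1.pkl','rb'))
np.set_printoptions(precision=4,suppress=True)
im=cv2.cvtColor(p['pixels'],cv2.COLOR_RGB2BGR)
i=im[75:255,200:480]; cv2.imwrite('pics/w1z.png',cv2.resize(i,(784,504),interpolation=cv2.INTER_CUBIC))
i=im[85:165,225:332]; cv2.imwrite('pics/w1d.png',cv2.resize(i,(800,598),interpolation=cv2.INTER_CUBIC))
E
```

```text
(no output)
```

View pics/w1z.png

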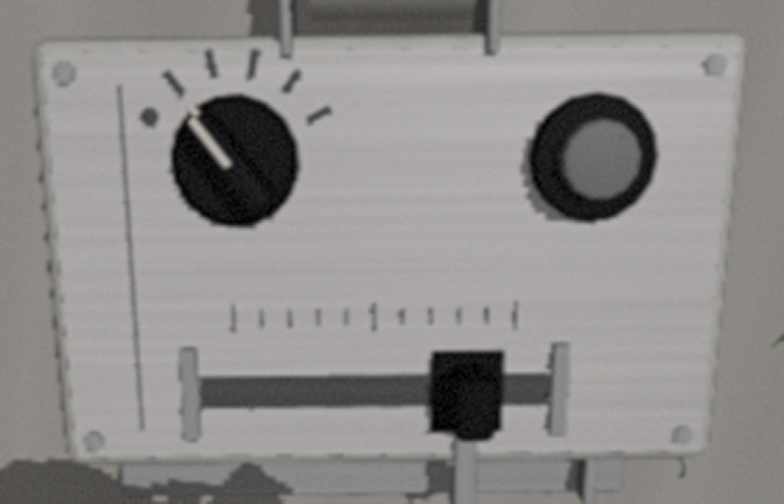

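View pics/w1d.png

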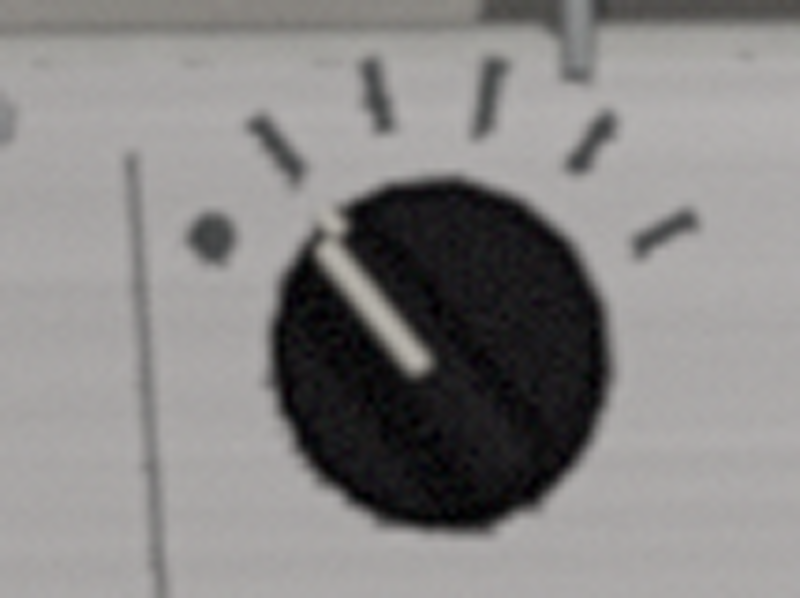

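```bash
cat > fit.py <<'E'
from h import *
import pickle
from scipy.optimize import least_squares
np.set_printoptions(precision=4,suppress=True)
p,t=pickle.load(open('v1.pkl','rb'))
Z=lambda u,v:(200+u/2.8,75+v/2.8)
obs=[((.075,.12,.048),Z(38,42)),((.075,-.12,.048),Z(743,37)),((-.075,-.12,.048),Z(707,455)),((-.075,.12,.048),Z(70,458)),
 ((.035,.052,.066),(280.6,134.3)),((.035,-.068,.069),(415.1,128.9)),((0,0,0),(333.4,161.8))]
obs[4]=((.035,.052,.055),Z(235,160))   # skirt disc centre approx
obs[5]=((.035,-.068,.069),Z(602,159))
obs=obs[:6]
def W(x,l): c,s=np.cos(x[2]),np.sin(x[2]); return np.array([x[0]+c*l[0]-s*l[1],x[1]+s*l[0]+c*l[1],l[2]])
f=lambda x:np.concatenate([proj(p,W(x,l))-u for l,u in obs])
r=least_squares(f,[.525,.087,.16]); X=r.x
if __name__=='__main__':
    print(X,np.degrees(X[2])); print(r.fun.reshape(-1,2))
    D=W(X,(.035,.052,.066));K=W(X,(.035,-.068,.069)); print('dial',D,'key',K)
    for n,u in dict(L=Z(192,392),R=Z(561,389),finTop=Z(470,376),).items(): 
        w=atz(p,u,.08 if n=='finTop' else .054); d=w[:2]-X[:2]; c,s=np.cos(X[2]),np.sin(X[2]); print(n,w,'local',c*d[0]+s*d[1],-s*d[0]+c*d[1])
    w=atz(p,(370.8,213.4),.066);d=w[:2]-X[:2]; print('grip',w,'local',c*d[0]+s*d[1],-s*d[0]+c*d[1])
    a=atz(p,(225+325/7.477,85+240/7.477),.077);b=atz(p,(225+420/7.477,85+365/7.477),.077)
    print('pointer world deg',np.degrees(np.arctan2(*(a-b)[[1,0]])),b)
    for q in [(285,150),(375,95),(487,98),(592,143),(665,232),(212,238)]:
        a=atz(p,(225+q[0]/7.477,85+q[1]/7.477),.049); v=a-D; print(np.degrees(np.arctan2(v[1],v[0])-X[2]),np.hypot(v[0],v[1]))
E
python3 fit.py; python3 - <<'E'
from h import *
# two-view triangulation using top1
import pickle
p,t=pickle.load(open('v1.pkl','rb'))
for n,a,b in [('dial',(280.6,134.3),(284.0,240.1)),('grip',(370.8,213.4),(317.8,266.8)),('grip2',(370.8,213.4),(322.5,267)),('key',(415.1,128.9),(333.7,232.8))]: print(n,tri([(p,a),(t,b)]))
E
```

```text
[0.5249 0.0859 0.1691] 9.690917329753075
[[-4.4275 -2.2734]
 [ 4.5675 -2.6016]
 [ 1.6321  3.0551]
 [-2.453   3.647 ]
 [-0.1004  0.3135]
 [ 0.6638  0.4928]]
dial [0.5507 0.143  0.066 ] key [0.5709 0.0247 0.069 ]
L [0.469  0.1475 0.054 ] local -0.0447111878490026 0.07011457872930472
R [0.4913 0.0178 0.054 ] local -0.04460442418583295 -0.06149673568927478
finTop [0.4965 0.0549 0.08  ] local -0.03322314781726871 -0.025714679866946078
grip [0.4899 0.0491 0.066 ] local -0.040763420973808404 -0.030403731841480378
pointer world deg 46.323457832652736 [0.5506 0.1435 0.077 ]
37.70442987820242 0.030942599893587195
13.587913852184904 0.03173635408929719
-11.883810343198096 0.03105846652602271
-37.641692230836064 0.0315927486283566
-63.036884911610535 0.03169452549381588
63.801559128038086 0.031897383137495905
dial (array([0.54989304, 0.14397564, 0.07417796]), [0.00022971105299791138, 0.0002297110529979262])
grip (array([0.48823113, 0.05533818, 0.06910929]), [0.006195025989603239, 0.006195025989603303])
grip2 (array([0.48762305, 0.0486161 , 0.05792421]), [0.0010208483523673438, 0.0010208483523673924])
key (array([0.57359139, 0.02251318, 0.05476258]), [8.816986065439706e-05, 8.816986065431861e-05])
```

Wrist view: the pointer is on the second mark, and the mark angles fit the printer's yaw of 9.7°. The fin is at about (367,213), close to the right stop. Moving over the fin next.

```bash
python3 - <<'E'
from fit import *
s=bot.get_obs(); print(s['eef_pos'])
F=W(X,(-.0455,-.030,.0)); print(F)
print(delta(s,[F[0],F[1],.10],np.radians(-80.4)))
E
```

```text
[0.498  0.1001 0.3002]
[0.4851 0.0487 0.    ]
(array([ 4.8523,  2.1427, 20.0242]), array([-0.007 ,  0.0059,  0.1468]))
```

step_arm --pt "2.45 1.1 2 0 0 0.1 0" --pt "2.4 1.05 2 0 0 0 0" --pt "0 0 4 0 0 0 0" --pt "0 0 4 0 0 0 0" --pt "0 0 4 0 0 0 0" --pt "0 0 3 0 0 0 0" --pt "0 0 1 0 0 0 0" --pt "0 0 0 0 0 0 0" --pt "0 0 0 0 0 0 0"

```text
t: 6.0
eef_pos: [0.4859, 0.0487, 0.1013]
tool_rot: [-0.001, 0.763, -0.646, 0.0]
contact_force: [0.5, -0.2, 0.7]
gripper_width: 1.002
```

```bash
python3 - <<'E'
from h import *
p=bot.read_camera('wrist'); save(p,'wrist2.png'); p=bot.read_camera('scene'); save(p,'scene2.png')
i=cv2.imread('pics/scene2.png')[200:320,230:390]; cv2.imwrite('pics/scene2z.png',cv2.resize(i,(800,600),interpolation=cv2.INTER_CUBIC))
E
```

```text
(no output)
```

View pics/wrist2.png

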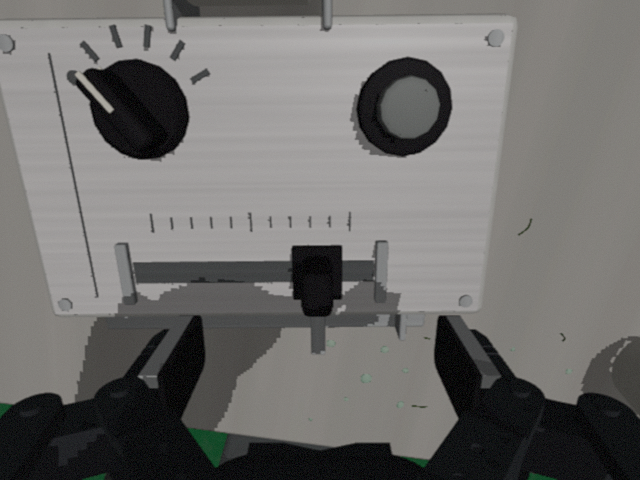

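View pics/scene2z.png

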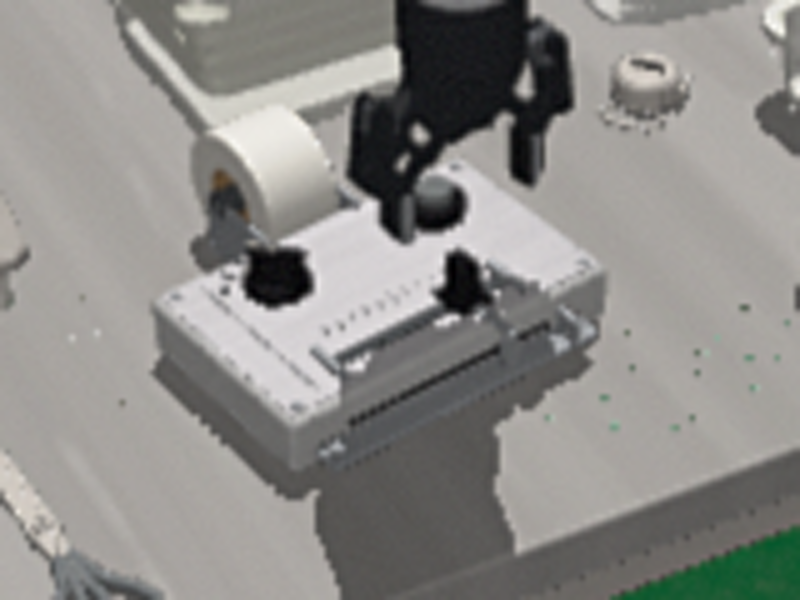

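```bash
python3 - <<'E'
from fit import *
p2=bot.read_camera('wrist')
for q,a in [('slide_grip',(370.8,213.4)),('dial_grip',(280.6,134.3)),('feed_key_top',(415.1,128.9))]:
    r=bot.pinpoint(p2,q)[0]; print(q,r['point'],round(r['score'],2),tri([(p,a),(p2,r['point'])]),atz(p2,r['point'],.067))
print('expect',[W(X,l) for l in [(-.046,-.03,.066),(.035,.052,.066),(.035,-.068,.069)]])
E
```

```text
slide_grip [318.0, 281.8] 0.8 (array([0.4935, 0.0517, 0.082 ]), [0.00012169418821232241, 0.0001216941882122933]) [0.4869 0.0505 0.067 ]
dial_grip [124.9, 111.9] 0.75 (array([0.5495, 0.1451, 0.0633]), [0.0003394320163360506, 0.0003394320163359779]) [0.5501 0.1434 0.067 ]
feed_key_top [410.9, 110.5] 0.72 (array([0.573 , 0.0109, 0.0035]), [0.0004158461498288117, 0.00041584614982884935]) [0.5705 0.0249 0.067 ]
expect [array([0.4846, 0.0486, 0.066 ]), array([0.5507, 0.143 , 0.066 ]), array([0.5709, 0.0247, 0.069 ])]
```

The near view puts the fin at (0.487, 0.050), within 2 mm of the plan. I'll descend and grip it lightly.

step_arm --pt "0 0 2 0 0 0 0" --pt "0 0 1.5 0 0 0 0" --pt "-0.1 0 0.8 0 0 0 0" --pt "0 0 0 0 0 0 0" --pt "0 0 0 0 0 0 0.5" --pt "0 0 0 0 0 0 0.7" --pt "0 0 0 0 0 0 0.9" --pt "0 0 0 0 0 0 1" --pt "0 0 0 0 0 0 1" --pt "0 0 0 0 0 0 1" --pt "0 0 0 0 0 0 1" --pt "0 0 0 0 0 0 1" --squeeze 20

```text
t: 7.5
eef_pos: [0.4848, 0.0497, 0.0575]
tool_rot: [-0.0, 0.763, -0.646, 0.0]
contact_force: [-1.6, 0.4, 5.6]
gripper_width: 0.161
```

```bash
python3 - <<'E'
from h import *
p=bot.read_camera('wrist'); save(p,'wrist3.png'); s=bot.get_obs(); print(s['t'],s['eef_pos'],s['contact_force'],s['gripper_width']*85)
E
```

```text
7.55 [0.48484924 0.04969497 0.05749786] [-1.86783929  0.44437074  4.6666084 ] 13.494428922956219
```

View pics/wrist3.png

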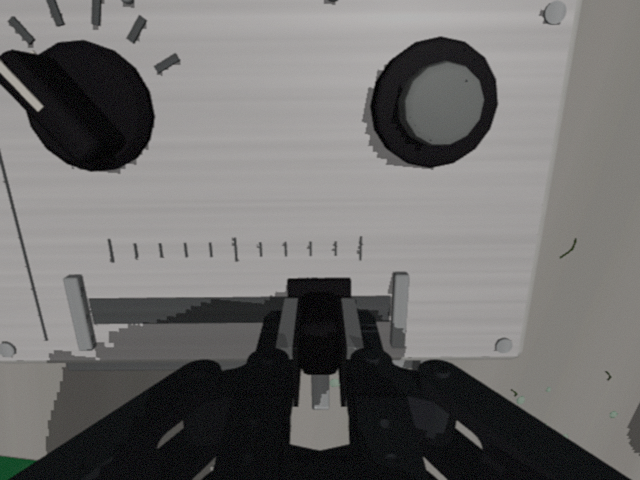

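step_arm --pt "0 0 -0.15 0 0 0 1" --pt "-0.5 0 0 0 0 0 1" --pt "-0.8 0 0 0 0 0 1" --pt "-0.8 0 0 0 0 0 1" --pt "-0.8 0 0 0 0 0 1" --pt "-0.8 0 0 0 0 0 1" --pt "-0.8 0 0 0 0 0 1" --pt "-0.8 0 0 0 0 0 1" --pt "-0.8 0 0 0 0 0 1" --pt "-0.8 0 0 0 0 0 1" --pt "-0.5 0 0 0 0 0 1" --pt "0 0 0 0 0 0 1"

```text
t: 8.75
eef_pos: [0.4716, 0.1237, 0.0579]
tool_rot: [0.001, 0.764, -0.646, -0.0]
contact_force: [4.6, 2.9, -25.9]
gripper_width: 0.159
```

```bash
python3 - <<'E'
from h import *
p=bot.read_camera('wrist'); save(p,'wrist4.png'); s=bot.get_obs(); print(s['t'],s['eef_pos'],s['contact_force'],s['gripper_width']*85,Rt(s).inv().apply(s['contact_force']))
E
```

```text
8.8 [0.47157437 0.12354438 0.05788534] [  4.02724964   3.0440561  -27.01644576] 13.438886069242697 [-2.32736043 -4.5147812  27.01061833]
```

View pics/wrist4.png

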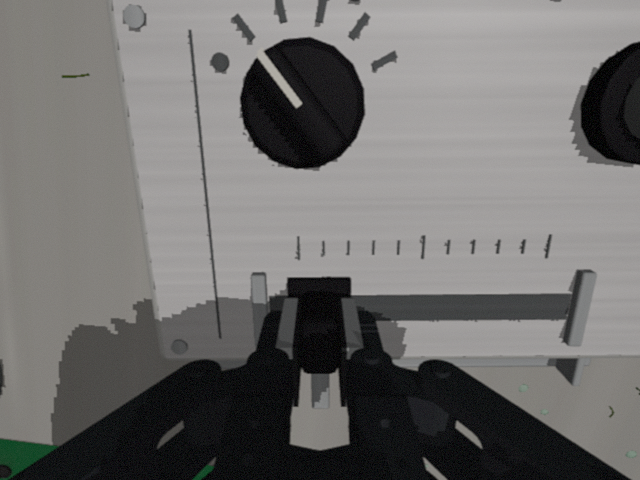

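step_arm --pt "-0.2 0 0.12 0 0 0 1" --pt "-0.3 0 0 0 0 0 1" --pt "-0.2 0 0 0 0 0 1" --pt "-0.1 0 0 0 0 0 1" --pt "0 0 0 0 0 0 1"

```text
t: 9.3
eef_pos: [0.4705, 0.1306, 0.0577]
tool_rot: [0.0, 0.763, -0.646, -0.001]
contact_force: [-3.7, -1.7, -0.6]
gripper_width: 0.16
```

```bash
python3 - <<'E'
from h import *
p=bot.read_camera('wrist'); save(p,'wrist5.png'); s=bot.get_obs(); print(s['t'],s['eef_pos'],s['contact_force'],s['gripper_width']*85,Rt(s).inv().apply(s['contact_force']))
i=cv2.imread('pics/wrist5.png')[250:340,220:380]; cv2.imwrite('pics/wrist5z.png',cv2.resize(i,(800,450),interpolation=cv2.INTER_CUBIC))
E
```

```text
9.35 [0.47043864 0.13054858 0.0576632 ] [-3.60873352 -1.77595638  0.62359617] 13.475291498456329 [ 1.15683571  3.85285559 -0.61893928]
```

View pics/wrist5z.png

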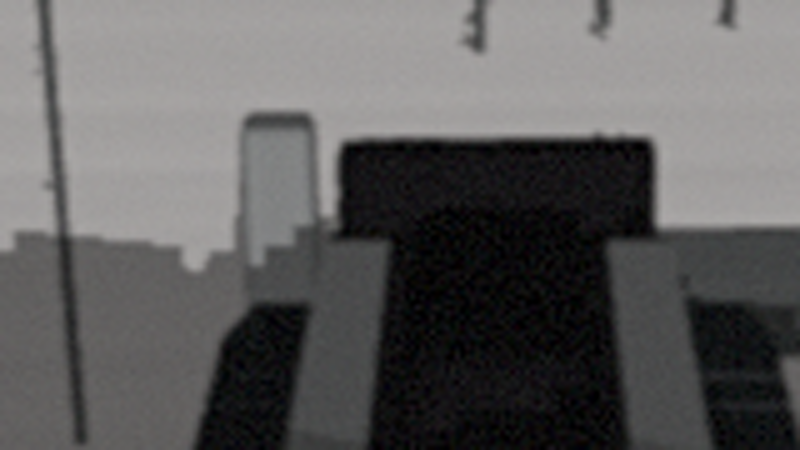

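About 2 mm is left between the foot and the left stop.

step_arm --pt "-0.15 0 0 0 0 0 1" --pt "-0.1 0 0 0 0 0 1" --pt "-0.1 0 0 0 0 0 1" --pt "0 0 0 0 0 0 1" --pt "0 0 0 0 0 0 1"

```text
t: 9.85
eef_pos: [0.4702, 0.1319, 0.0576]
tool_rot: [0.001, 0.763, -0.647, 0.0]
contact_force: [-3.9, -8.1, 2.1]
gripper_width: 0.164
```

```bash
python3 - <<'E'
from h import *
p=bot.read_camera('wrist'); save(p,'wrist6.png'); s=bot.get_obs(); print(s['t'],s['eef_pos'],s['contact_force'],s['gripper_width']*85,Rt(s).inv().apply(s['contact_force']))
i=cv2.imread('pics/wrist6.png')[250:340,220:380]; cv2.imwrite('pics/wrist6z.png',cv2.resize(i,(800,450),interpolation=cv2.INTER_CUBIC))
E
```

```text
9.9 [0.47022227 0.13190411 0.05762892] [-3.59930429 -7.15238106  2.72997115] 13.560050290077656 [ 6.47409296  4.72085101 -2.71366447]
```

View pics/wrist6z.png

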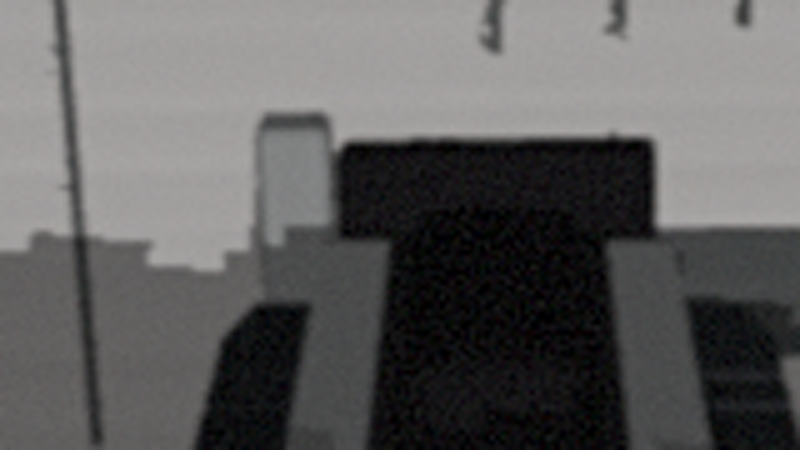

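step_arm --pt "-0.15 0 0 0 0 0 1" --pt "-0.15 0 0 0 0 0 1" --pt "0 0 0 0 0 0 1" --pt "0 0 0 0 0 0 1"

```text
t: 10.3
eef_pos: [0.4702, 0.132, 0.0576]
tool_rot: [0.002, 0.762, -0.648, 0.001]
contact_force: [-2.9, -15.5, 2.4]
gripper_width: 0.161
```

```bash
python3 - <<'E'
from h import *
p=bot.read_camera('wrist'); save(p,'wrist7.png'); s=bot.get_obs(); print(s['t'],s['eef_pos'],s['contact_force'],s['gripper_width']*85,Rt(s).inv().apply(s['contact_force']))
i=cv2.imread('pics/wrist7.png')[250:340,220:380]; cv2.imwrite('pics/wrist7z.png',cv2.resize(i,(800,450),interpolation=cv2.INTER_CUBIC))
E
```

```text
10.35 [0.47020643 0.13205544 0.05765533] [ -1.95038879 -14.99151477   2.0296258 ] 13.488223770395326 [14.49161451  4.33756251 -1.9615231 ]
```

View pics/wrist7z.png

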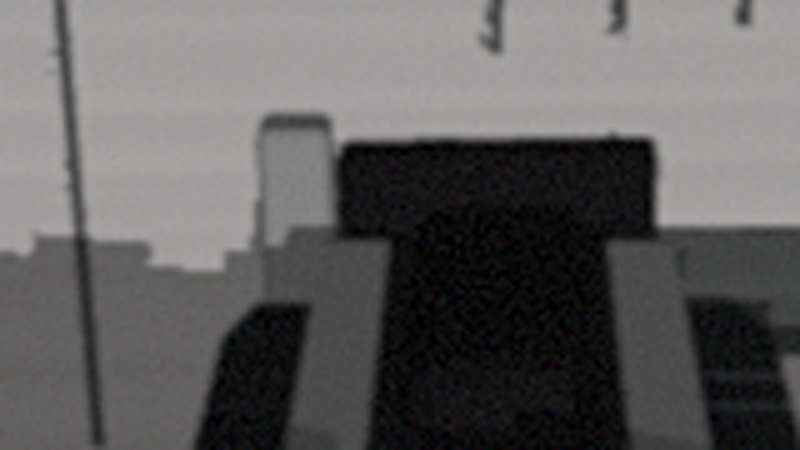

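It's on the hard stop: pushing harder raised the force to 15 N with no motion. Releasing and lifting.

step_arm --pt "0.2 0 0 0 0 0 1" --pt "0 0 0 0 0 0 0.5" --pt "0 0 0 0 0 0 0.5" --pt "0 0 0 0 0 0 0.5" --pt "0 0 0 0 0 0 0.5" --pt "0 0 -1.5 0 0 0 0.5" --pt "0 0 -3 0 0 0 0.5" --pt "0 0 -3 0 0 0 0.5" --pt "0 0 -2 0 0 0 0.5" --pt "0 0 0 0 0 0 0.5"

```text
t: 11.35
eef_pos: [0.4724, 0.136, 0.1551]
tool_rot: [-0.003, 0.763, -0.646, 0.001]
contact_force: [0.1, 0.2, -0.1]
gripper_width: 0.501
```

```bash
python3 - <<'E'
from fit import *
q=bot.read_camera('wrist'); save(q,'wrist8.png'); s=bot.get_obs(); print(s['t'],s['eef_pos'],s['gripper_width']*85,fr(s))
r=bot.pinpoint(q,'dial_grip')[0];print(r['point'],r['score'],atz(q,r['point'],.067))
print(delta(s,[.5505,.1432,.13],np.radians(-43)))
E
```

```text
11.4 [0.4714 0.1359 0.1536] 42.21647272341962 -80.4779531093283
[330.8, 114.7] 0.89 [0.5495 0.1436 0.067 ]
(array([ 0.5905, -7.9195,  2.3823]), array([ -0.2033,   0.0339, -37.4781]))
```

View pics/wrist8.png

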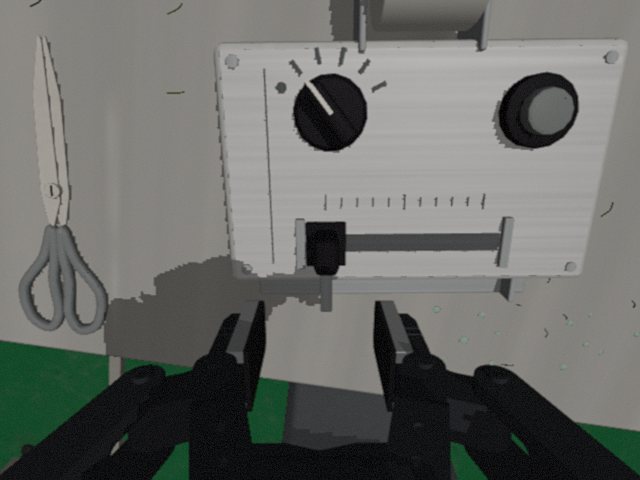

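The slide foot is against the left stop at (300,243) with no gap. Moving over the dial now.

step_arm --pt "0.2 -2.6 0 0 0 0 0.55" --pt "0.2 -2.6 0 0 0 0 0.55" --pt "0.2 -2.6 0 0 0 0 0.55" --pt "0 0 0 0 0 -7.5 0.55" --pt "0 0 0 0 0 -7.5 0.55" --pt "0 0 0 0 0 -7.5 0.55" --pt "0 0 0 0 0 -7.5 0.55" --pt "0 0 0 0 0 -7.5 0.55" --pt "0 0 1.8 0 0 0 0.55" --pt "0 0 1.8 0 0 0 0.55" --pt "0 0 0 0 0 0 0.55" --pt "0 0 0 0 0 0 0.55"

```text
t: 12.65
eef_pos: [0.5476, 0.1416, 0.1155]
tool_rot: [0.001, 0.93, -0.367, -0.001]
contact_force: [0.4, 1.1, 0.5]
gripper_width: 0.449
```

```bash
python3 - <<'E'
from fit import *
q=bot.read_camera('wrist'); save(q,'wrist9.png'); s=bot.get_obs(); print(s['t'],s['eef_pos'],s['gripper_width']*85,fr(s))
r=bot.pinpoint(q,'dial_grip');print([(a['point'],a['score'],atz(q,a['point'],.067)) for a in r[:2]])
print(delta(s,[.5503,.1434,.06],np.radians(-43)), proj(q,np.array([.5503,.1434,.077])))
E
```

```text
12.7 [0.5483 0.1418 0.1163] 38.04962676843175 -43.02739448009743
[([322.9, 266.1], 0.64, array([0.5512, 0.1436, 0.067 ]))]
(array([ 0.0392, -0.2549,  5.6299]), array([ 0.0362,  0.0116, -0.0274])) [321.9661 275.2481]
```

View pics/wrist9.png

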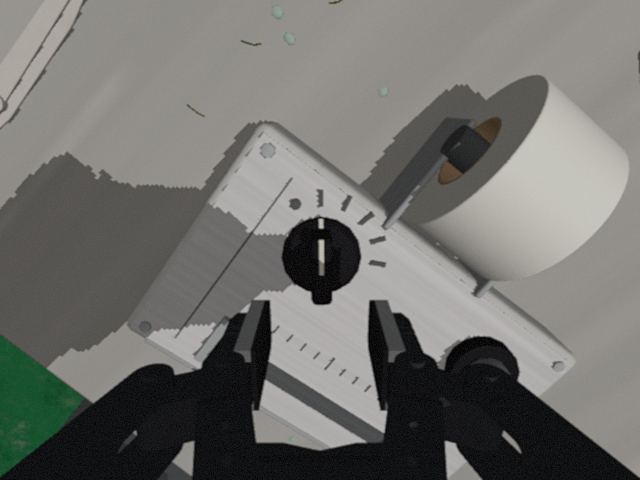

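The white pointer line is vertical in the image at column 321, so the jaws are square to the bar. Descending and gripping.

step_arm --pt "0.05 -0.25 2.5 0 0 0 0.55" --pt "0 0 2 0 0 0 0.55" --pt "0 0 1 0 0 0 0.55" --pt "0 0 0.1 0 0 0 0.55" --pt "0 0 0 0 0 0 0.75" --pt "0 0 0 0 0 0 0.85" --pt "0 0 0 0 0 0 1" --pt "0 0 0 0 0 0 1" --pt "0 0 0 0 0 0 1" --pt "0 0 0 0 0 0 1" --squeeze 25

```text
t: 13.75
eef_pos: [0.551, 0.1437, 0.0616]
tool_rot: [-0.001, 0.93, -0.367, 0.0]
contact_force: [-0.6, 0.7, 7.3]
gripper_width: 0.122
```

```bash
python3 - <<'E'
from fit import *
q=bot.read_camera('wrist'); save(q,'wrist10.png'); s=bot.get_obs(); print(s['t'],s['eef_pos'],s['gripper_width']*85,fr(s),s['contact_force'],s['torque'],s['q'])
E
```

```text
13.8 [0.551  0.1437 0.0616] 9.801398746383201 -43.01214436191604 [-1.437  -0.3199  6.9783] [-0.0187  0.2989  0.0936] [-0.6319  0.5455  0.3485  1.9626 -0.2867  0.6792 -0.8562]
```

View pics/wrist10.png

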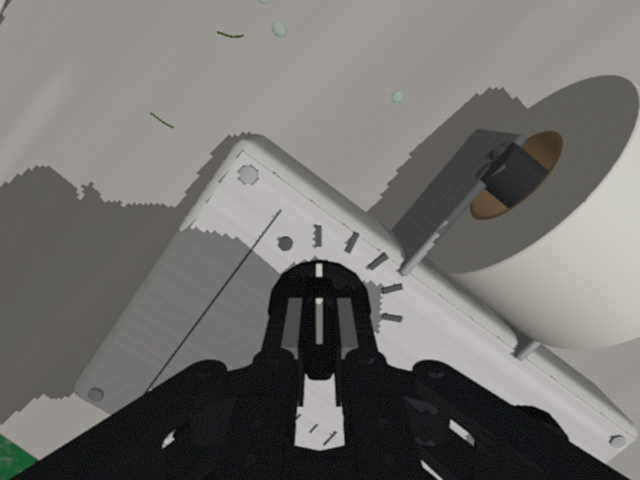

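step_arm --pt "0 0 0 0 0 5 1" --pt "0 0 0 0 0 5 1" --pt "0 0 0 0 0 5 1" --pt "0 0 0 0 0 5 1" --pt "0 0 0 0 0 5 1" --pt "0 0 0 0 0 0 1" --pt "0 0 0 0 0 0 1"

```text
t: 14.5
eef_pos: [0.5513, 0.1434, 0.0616]
tool_rot: [-0.001, 0.829, -0.559, 0.001]
contact_force: [-0.8, -0.9, 6.2]
gripper_width: 0.121
```

step_arm --pt "0 0 0 0 0 5 1" --pt "0 0 0 0 0 5 1" --pt "0 0 0 0 0 5 1" --pt "0 0 0 0 0 5 1" --pt "0 0 0 0 0 5 1" --pt "0 0 0 0 0 0 1" --pt "0 0 0 0 0 0 1" --pt "0 0 0 0 0 0 1"

```text
t: 15.3
eef_pos: [0.5514, 0.1429, 0.0616]
tool_rot: [0.001, -0.688, 0.726, -0.001]
contact_force: [0.0, -1.7, 6.3]
gripper_width: 0.121
```

```bash
python3 - <<'E'
from fit import *
q=bot.read_camera('wrist'); save(q,'wrist11.png'); s=bot.get_obs(); print(s['t'],s['eef_pos'],s['gripper_width']*85,fr(s),s['contact_force'],s['torque'],s['q'])
E
```

```text
15.35 [0.5514 0.1429 0.0616] 10.337343194972123 -93.04978816623422 [-0.8316 -1.9522  6.5754] [-0.357   0.1232 -0.0032] [-0.8002  0.5945  0.5814  1.9736 -0.4891  0.7126 -1.5435]
```

View pics/wrist11.png

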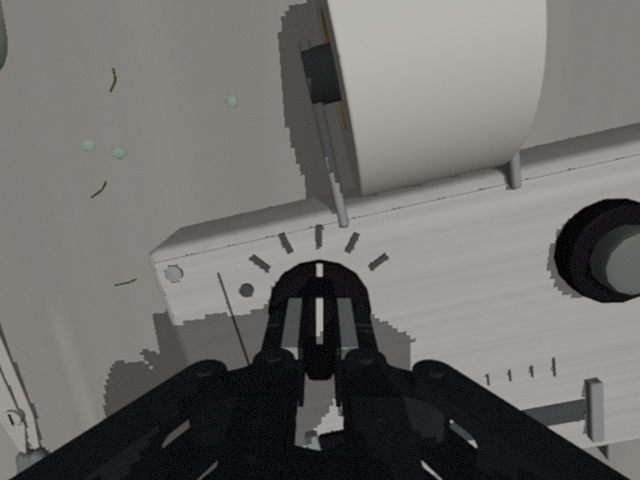

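Counting the dot and bars from the left, the pointer at column 319 lines up with the fourth mark. Opening and lifting.

step_arm --pt "0 0 0 0 0 0 0.6" --pt "0 0 0 0 0 0 0.6" --pt "0 0 0 0 0 0 0.6" --pt "0 0 0 0 0 0 0.6" --pt "0 0 -1.5 0 0 0 0.6" --pt "0 0 -3 0 0 0 0.6" --pt "0 0 -3 0 0 0 0.6" --pt "0 0 -1.5 0 0 0 0.6" --pt "0 0 0 0 0 0 0.8" --pt "0 0 0 0 0 0 1"

```text
t: 16.35
eef_pos: [0.55, 0.1437, 0.1502]
tool_rot: [0.0, -0.688, 0.725, 0.0]
contact_force: [-0.0, 0.4, 0.2]
gripper_width: 0.069
```

```bash
python3 - <<'E'
from fit import *
q=bot.read_camera('wrist'); save(q,'wrist12.png'); s=bot.get_obs(); print(s['t'],s['eef_pos'],s['gripper_width']*85,fr(s),s['contact_force'])
r=bot.pinpoint(q,'feed_key_top');print([(a['point'],a['score'],atz(q,a['point'],.069)) for a in r[:2]])
print(W(X,(.035,-.068,.069)))
i=cv2.imread('pics/wrist12.png')[180:330,220:420]; cv2.imwrite('pics/wrist12z.png',cv2.resize(i,(800,600),interpolation=cv2.INTER_CUBIC))
E
```

```text
16.4 [0.5496 0.1435 0.1496] 0.5477169958047167 -92.99466662894159 [-0.4173  0.3698 -0.1411]
[([524.5, 204.0], 0.59, array([0.5721, 0.0264, 0.069 ]))]
[0.5709 0.0247 0.069 ]
```

View pics/wrist12.png

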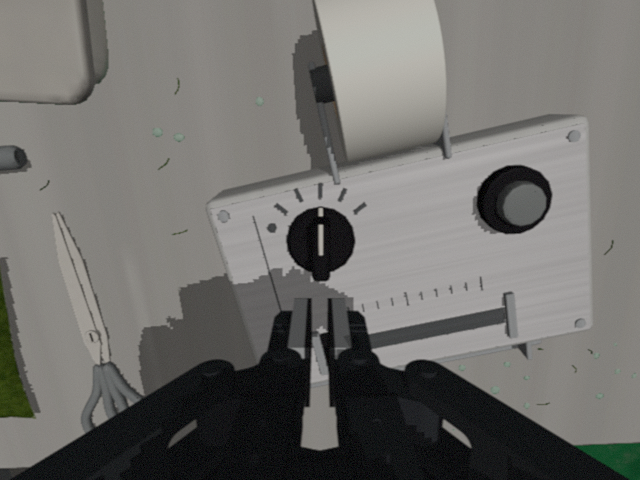

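View pics/wrist12z.png

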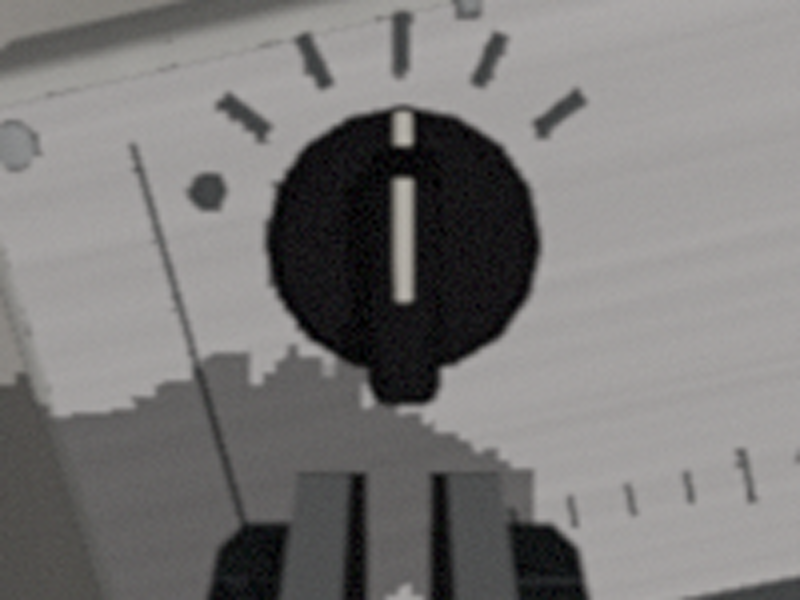

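The dial sits on the fourth mark. Moving over the feed key.

step_arm --pt "3.9 -0.9 0 0 0 0 1" --pt "3.9 -0.9 0 0 0 0 1" --pt "3.9 -0.9 0 0 0 0 1" --pt "0 0 2.5 0 0 0 1" --pt "0 0 2.5 0 0 0 1" --pt "0 0 0 0 0 0 1" --pt "0 0 0 0 0 0 1"

```text
t: 17.15
eef_pos: [0.5705, 0.025, 0.0998]
tool_rot: [-0.001, -0.688, 0.726, 0.001]
contact_force: [-0.3, -0.3, 0.8]
gripper_width: 0.002
```

```bash
python3 - <<'E'
from fit import *
q=bot.read_camera('wrist'); save(q,'wrist13.png'); s=bot.get_obs(); print(s['t'],s['eef_pos'],s['gripper_width']*85,fr(s),s['contact_force'])
r=bot.pinpoint(q,'feed_key_top');print([(a['point'],a['score'],atz(q,a['point'],.069)) for a in r[:2]])
if r: print(tri([(p,(415.1,128.9)),(q,r[0]['point'])]), delta(s,atz(q,r[0]['point'],.069),np.radians(-93)))
E
```

```text
17.2 [0.5713 0.0251 0.1007] -0.37469712185292514 -93.00959106414139 [-0.081  -0.87    0.1393]
[([318.6, 285.0], 0.62, array([0.5713, 0.026 , 0.069 ]))]
(array([0.5734, 0.0264, 0.0729]), [0.000524555889152712, 0.0005245558891526218]) (array([-0.0934,  0.0036,  3.1659]), array([ 0.0188, -0.0247, -0.0096]))
```

View pics/wrist13.png

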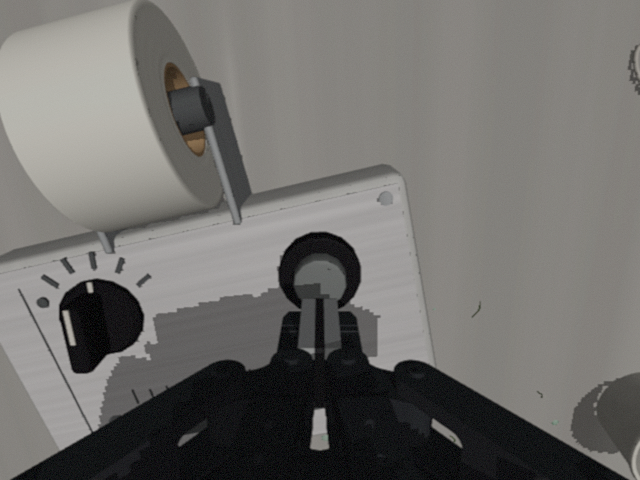

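The key is directly under the shut fingertips at (320,285). Pressing in small steps.

step_arm --pt "-0.05 0 1.5 0 0 0 1" --pt "0 0 1 0 0 0 1" --pt "0 0 0.4 0 0 0 1" --pt "0 0 0.2 0 0 0 1" --pt "0 0 0.2 0 0 0 1" --pt "0 0 0.1 0 0 0 1" --pt "0 0 0 0 0 0 1"

```text
t: 17.95
eef_pos: [0.571, 0.0256, 0.0666]
tool_rot: [-0.0, -0.688, 0.725, 0.0]
contact_force: [-1.6, -1.0, 2.3]
gripper_width: 0.002
```

step_arm --pt "0 0 0.15 0 0 0 1" --pt "0 0 0.15 0 0 0 1" --pt "0 0 0 0 0 0 1"

```text
t: 18.25
eef_pos: [0.5713, 0.0256, 0.0641]
tool_rot: [0.0, -0.688, 0.726, 0.0]
contact_force: [-3.9, 0.9, 7.7]
gripper_width: 0.001
```

step_arm --pt "0 0 0.15 0 0 0 1" --pt "0 0 0.1 0 0 0 1" --pt "0 0 0 0 0 0 1" --pt "0 0 0 0 0 0 1"

```text
t: 18.65
eef_pos: [0.5714, 0.0256, 0.0636]
tool_rot: [0.001, -0.688, 0.726, 0.001]
contact_force: [-11.2, 1.0, 31.5]
gripper_width: 0.002
```

The key has bottomed out: z stopped at 63.6 mm while the force rose to 31 N. Letting it up and backing away.

step_arm --pt "0 0 -0.4 0 0 0 1" --pt "0 0 -0.8 0 0 0 1" --pt "0 0 -2 0 0 0 1" --pt "0 0 -4 0 0 0 1" --pt "0 0 -4.5 0 0 0 1" --pt "0 2 -4.5 0 0 0 1" --pt "-2 2 -4 0 0 0 1" --pt "-2 2 -2 0 0 0 1" --pt "0 0 0 0 0 0 1" --pt "0 0 0 0 0 0 1"

```text
t: 19.65
eef_pos: [0.5136, 0.0693, 0.2833]
tool_rot: [0.001, -0.689, 0.725, -0.0]
contact_force: [-0.1, -0.6, -0.6]
gripper_width: 0.002
```

```bash
python3 - <<'E'
from fit import *
q=bot.read_camera('wrist'); save(q,'wrist14.png'); t2=bot.read_camera('top'); save(t2,'top14.png'); s=bot.get_obs(); print(s['t'],s['eef_pos'],s['contact_force'])
i=cv2.imread('pics/wrist14.png'); cv2.imwrite('pics/wrist14z.png',cv2.resize(i[60:300,160:480],(800,600),interpolation=cv2.INTER_CUBIC))
for n in ['slide_grip','feed_key_top','dial_grip']:
    r=bot.pinpoint(q,n)[0]; print(n,r['point'],r['score'],atz(q,r['point'],.067))
E
```

```text
19.75 [0.5134 0.0679 0.2822] [-0.0173  0.148  -0.1547]
slide_grip [256.4, 247.0] 0.89 [0.4724 0.132  0.067 ]
feed_key_top [370.6, 131.5] 0.72 [0.5727 0.0229 0.067 ]
dial_grip [233.3, 166.5] 0.73 [0.5488 0.145  0.067 ]
```

View pics/wrist14.png

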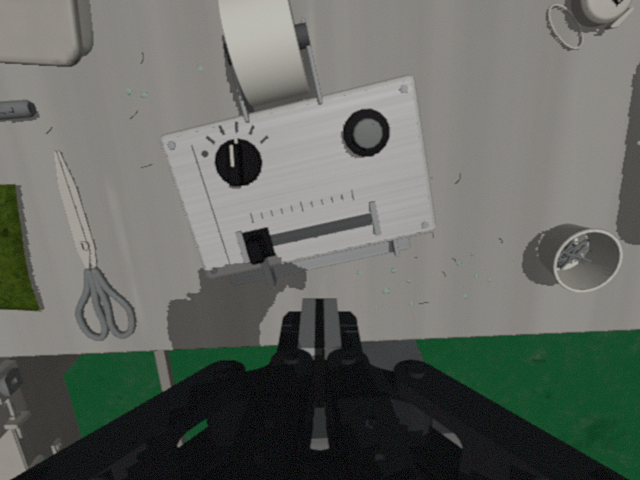

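View pics/wrist14z.png

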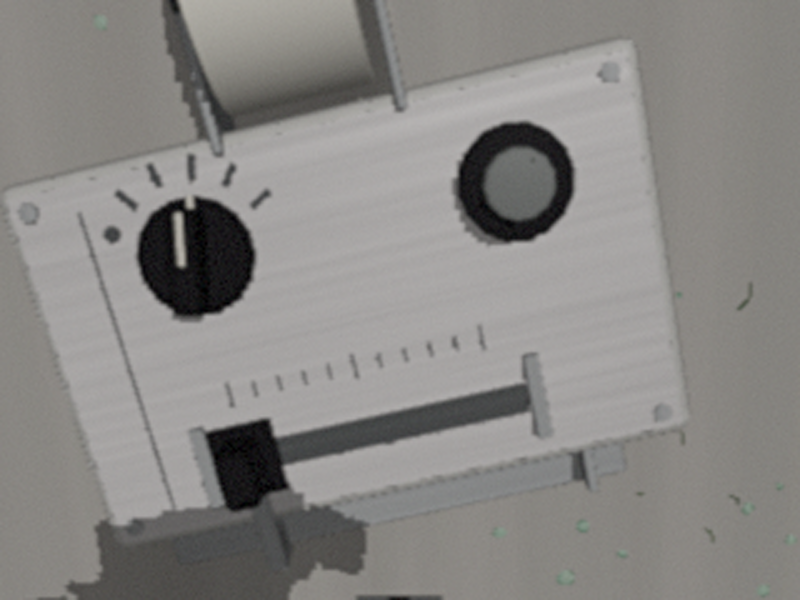

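View pics/top14.png

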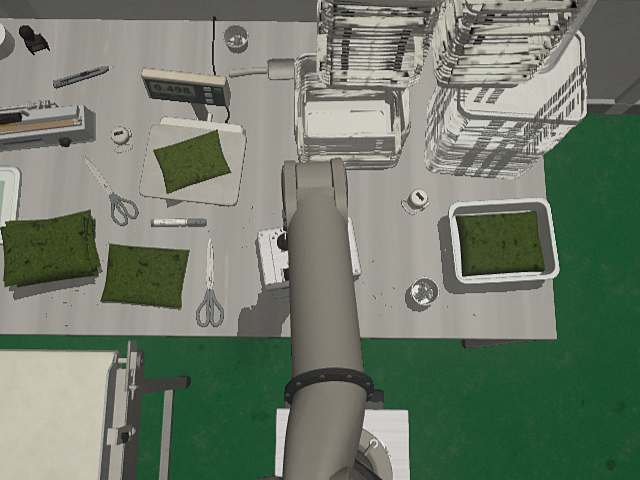

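The slide is against the left stop, the pointer is on the fourth mark, and the key is up. The bystanders are where they were and the arm is clear, so I'm handing in.

```bash
python3 -c "
from station import bot
print(bot.hand_in())"
```

```text
the job is handed in; nothing more can be done
None
```

The label printer is changed over to wide labels, and I handed the job in at about 20 s of the 54 s allowed.

- **Slide:** I gripped the fin and pushed it about 84 mm to the left, to the hard stop. Pushing harder raised the force to about 15 N with no further motion. The last picture shows its foot against the left stop.
- **Dial:** it started on the second mark. I turned it 50° clockwise in two 25° clicks, and after release the pointer sits on the fourth mark.
- **Feed key:** I pressed it last. It travelled about 5 mm and bottomed out, with the force reaching about 31 N, then came up when released.
- **Final pictures:** the arm is clear of everything, contact force is about zero, and the other things on the table look unmoved.

**Disagreements:**
- The two-view heights for the key were scattered (about 4, 55, 62 and 73 mm), so I relied on the given 69 mm and on feeling the contact.
- The early estimates of the fin position from the top and scene cameras missed each other by 6–10 mm. I used the close wrist view instead, which agreed with the planned position to 2 mm.
- While sliding, the grip pulled upward on the fin with about 27 N for a moment. I lowered the tool and it went away.

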